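Click the leaf onto the serving board

ROBOT

A 6-joint arm with a two-finger parallel gripper is mounted at the origin on a cart in front of the work surface, level with it; the furniture and walls round the work are solid. World frame = base frame: x ahead of the robot, y to its left, z up, the work surface at z = 0. Lengths are in m, angles in degrees, forces in N, time in s.
With the tool pointing down it reaches from about 0.375 to 0.9 m from the base axis. Payload 3.1 kg.
Tool frame: the origin (TCP) lies on the centre line of the jaws, within the pads' length; the fingertips stand 14 mm ahead of it and the grasp point (between the pads) lies 5 mm behind it; y points along the fingers, x is the direction in which the jaws open and shut, and the axes are right-handed (so a half turn about y gives the same grasp; the last joint's range is limited). The gripper opens to 87 mm and grips with 3 to 60 N. Pads are 19 mm wide; open, the fingers measure 117 mm over their backs; the gripper's body (75 mm by 190 mm) begins 51 mm behind the grasp point.
Start: joints at [-75.888, 30.224, 82.088, -0, 67.689, -10.227], TCP at [0.258, -0.569, 0.237] pointing down, gripper open.
Joint ranges: [-176.69, 176.69], [-43.24, 126.21], [12.49, 139.97], [-82, 262], [0, 151.66], [-163.58, 163.58]. Speed limits (degrees/s): [159.86, 159.86, 180, 180, 180, 180].

INTERFACE

Orientations are given as a 3x3 rotation matrix whose columns are the frame's x, y, z axes.
In Python, from rig import bot gives the robot as it stands.
- The arm moves only by the tool jog_arm, never from a script. Its argument "rows" is a list that holds one entry, the list of rows, each a list of 6 numbers: the shift along the tool's x, y, z in m, then the turn, a rotation vector about the tool's x, y, z in degrees. A call has 1 to 8 rows; each row shifts and turns the commanded pose from where the row before left it, along the tool's axes as they then stand; what a row does not reach is not made up. A row lasts 1/10 s, in which the tool goes at most 50 mm and 8.59 degrees, less where a joint would pass 70% of its speed; a pose out of reach is approached as far as the arm can. A call is refused whole if a number of a shift passes 0.05 or a number of a turn 8.59, either way. A call with a gripper value outside its range is refused whole. "jaw" is the finger opening in m, from 0 to 0.087, set as the call begins (left out, the last holds). The fingers move at their own pace and stop on an object; the grip force is fixed at half the most. Time passes only in rows, so rows that do not move let the fingers close. It gives the time, the measured TCP pose, the force and the opening at its end, in the units of the state.
- bot.read_state(): the state, without advancing time (a new reading comes with each control period).
- bot.capture(name): name is "scene" or "top" or "wrist"; returns (picture, depth): 420x560x3 uint8, red, green, blue; 420x560 float32, m along the optical axis (not along the pixel's ray), 0 where there is no reading.
- bot.camera_params(name): a dict with "fov_y" (degrees; the focal length in pixels is half the picture's height over the tangent of half this angle, whatever the lens; pixels are square), "cx", "cy" (the principal point, pixels), "xyz" and "attitude" of the camera in the world. Camera axes: x right, y down, z forward; pixel columns grow to the right and rows downward; lengths in m; the calibration is good to about 2 mm. A picture is of the moment at which its call begins: read the wrist's pose just before it. camera_params takes no time and is no camera call; for the wrist camera it gives the pose at the moment of the call.
- bot.hand_in(): hands the job in, once; it reports no verdict.
Trained networks look in the newest picture that a camera, given by its name, has taken for a name from the list of things; names that differ only in an ending like _2 or _b are one class to them, and where a whole thing is asked for, a point or a joint stands for the part that bears it (a point fixed in the world has none). Each returns a list of dicts, best first, with "conf" (0 to 1); they miss things now and then, are a little off and sometimes report something else, mostly with a low value. They report only what shows in the picture. A call takes as long as a camera call.
- bot.silhouettes(camera, target): "mask" (420x560 bool, what is visible of it).
- bot.landmark_of(camera, target): "xyz" ([x, y, z] in m, in world coordinates, good to about 4 mm: a listed point, or the origin of a listed thing).
The state is a dict: "time_s": time; "joint_positions": joint angles; "qvel": joint speeds; "tau": joint torques, N m; "position": TCP position; "tcp_rot": TCP orientation; "force": force on the tool from outside, world axes, zero at the start; "moment": the same for the moment, N m; "opening": opening from 0.0 (shut) to 1.0 (fully open).
Only numpy, scipy, OpenCV 4.12 (cv2) and the standard library are available. Lean on these libraries where they do the work, as an engineer would, in place of code of your own. Each camera call takes 0.05 s, during which the arm holds its last target. There are 200 camera calls.

TASK

Fit the loose wooden leaf to the far edge of the serving board: pick it up by its grip bar, angle its tongue into the groove of the aluminium coupling rail until you feel it is home, then lower it flat so that the joint locks, with the sides of leaf and board in line, and let go. Feel your way: the rail is clamped at a different reach each time, so do not force or drop the leaf (keep the push between the two under about 20 N), and leave the mill, bowl and jar where they are.

Things in the scene. Friction and masses are not known exactly. Their poses are not given: they have to be found in the camera images.
- board_joint (a point): On the table, mid-length under the joint line of the fixed serving board. x: horizontal, away from the robot, square to the groove, towards the leaf's place; y along the groove; z up. The aluminium coupling rail stands out of the board by an extra s of 0 to 24 mm, clamped rigid, new each time and NOT in this pose: feel or see it. Home and flat, leaf_grip lies at x = 70 + s mm (+-2), y = 0, z = 45.
- board: Fixed board, block 110 x 176 x 36 mm, two thumb nuts to z 47; origin centre of underside, board_joint 90 mm along its x. Rail 160 mm long in y, ends open. Rail section in mm from board_joint, add s to x: upper lip x -20 to 0, z 21 to 28; groove back wall x -17; floor z 5; wide raised ridge in front of it x 14 to 38, top z 10.5.
- leaf_grip (a point): Centre of the grip bar on the loose leaf, 45 mm above the leaf's underside. Bar 18 mm thick (x), 80 mm long (y), 34 mm high (z 28 to 62 above the underside). x points away from the tongue, y along tongue and bar, z up; when joined, parallel to board_joint's axes.
- leaf_tongue (a point): Middle of the tongue's tip, 85 mm from leaf_grip along the leaf's -x and 29 mm below it; axes as leaf_grip. The rail admits the tongue with the leaf's far edge (+x) raised 20 to 28 degrees, moving in along the slope of the leaf, about 1 mm of room above and below; lowered flat about the lip, the bead drops behind the ridge and locks.
- leaf: Loose wooden leaf, 0.32 to 0.6 kg, 160 mm wide (y), 28 thick; origin middle of underside, 45 mm below leaf_grip. Section, mm: tongue x -85 to -64, z 13 to 19; bead under it x -70 to -57.5, z 6.5 to 19; notch x -57.5 to -27 below z 19; top plate x -66 to 60, z 19 to 28; body x -27 to 60, z 0 to 28, lies on the table when joined.
- pepper_mill: Dark wooden pepper mill, 53 mm across, 155 mm high, a bystander; origin at the centre of its underside.
- bowl_olives: White bowl of olives with spoon, about 150 mm across, 81 mm high, a bystander; origin at the centre of its underside.
- sugar_jar: White porcelain sugar jar with lid, 93 mm across, 110 mm high, a bystander; origin at the centre of its underside.

How it is judged:
By the outcome, as a careful person would: the job done as asked, in the order asked, and still so for the second after the job is handed in, with the robot touching nothing.
It also fails if it takes over 53 s, if anything falls off the work surface, if the arm or the gripper's body presses on something with over 40 N, if the wrist force passes 120 N, or if a joint passes its speed limit or range.

## Working session

There is one attempt and no reset: what is moved stays moved. The work goes in short steps, Python scripts to look and compute and a tool call to move; the robot and the scene stay as the last step left them, time stands still between calls to the robot, and variables do not carry over. Pictures are saved under pics/ and viewed, about 8 in all and at most 12, crops included, and the job is handed in when it is done.

Besides the shell and the picture viewer there is one more tool, called after "Call:" as name([rows], argument=value, ...), one row to a line, values as JSON. jog_arm: Moves the arm, as the interface text tells. Its arguments: {"type":"object","properties":{"rows":{"type":"array","items":{"type":"array","items":{"type":"array","items":{"type":"number"}}}},"jaw":{"type":"number"}},"required":["rows"]}

```bash
ls; mkdir -p pics
python3 - <<'E'
from rig import bot
import cv2,numpy as np
s=bot.read_state();print(s)
for c in ("scene","top"):
    p,d=bot.capture(c);cv2.imwrite(f"pics/{c}0.png",p[...,::-1]);np.save(f"{c}_d.npy",d)
    print(c,bot.camera_params(c))
    for t in ("board_joint","board","leaf_grip","leaf_tongue","leaf","pepper_mill","bowl_olives","sugar_jar"):
        print(t,[(round(r["conf"],2),np.round(r["xyz"],4).tolist()) for r in bot.landmark_of(c,t)[:2]])
E
```

```text
pics
{'time_s': 0.0, 'joint_positions': array([-7.58864755e+01,  3.02792536e+01,  8.21558556e+01, -5.92135123e-04,
        6.76868320e+01, -1.02274260e+01]), 'qvel': array([ 0.0940829 , -0.12084524, -0.00365871,  0.09011125, -0.07917353,
       -0.02864612]), 'tau': array([-8.55803501e-04, -4.40048110e+01, -1.76594925e+01,  6.31509768e-02,
        5.82430023e-02, -1.75057876e-04]), 'position': array([ 0.25745625, -0.5687555 ,  0.23557144]), 'tcp_rot': array([[ 4.12168683e-01, -5.28238831e-04,  9.11107402e-01],
       [-9.11105144e-01,  2.06169896e-03,  4.12168857e-01],
       [-2.09615278e-03, -9.99997735e-01,  3.68486630e-04]]), 'force': array([ 0.74654651, -0.20359887, -0.25821757]), 'moment': array([-0.01163991,  0.0259398 ,  0.03293789]), 'opening': 0.9984929748053327}
scene {'fov_y': 57.78408621656966, 'cx': 288.61595062065265, 'cy': 209.4604154359381, 'xyz': array([0.2119377 , 0.79994934, 0.84400044]), 'attitude': array([[-0.9126797 , -0.28373437,  0.2941268 ],
       [-0.40834021,  0.66228598, -0.62820025],
       [-0.01655406, -0.69344941, -0.72031512]])}
board_joint [(0.97, 
[... 366 characters left out ...]
-0.0032])]
top {'fov_y': 45.229360249670464, 'cx': 289.7305075962856, 'cy': 206.7312434909641, 'xyz': array([0.22880985, 0.11999676, 1.48104926]), 'attitude': array([[ 0.07069508, -0.97555611,  0.20806848],
       [-0.99749694, -0.06883955,  0.01615467],
       [-0.00143645, -0.20868972, -0.97798085]])}
board_joint [(0.71, [0.485, -0.172, -0.0006])]
board [(0.74, [0.397, -0.1582, -0.0017])]
leaf_grip [(0.81, [0.5095, 0.1991, 0.0455])]
leaf_tongue [(0.58, [0.4217, 0.2048, 0.016])]
leaf [(0.56, [0.5063, 0.1991, 0.0036]), (0.54, [0.5058, 0.2007, 0.0436])]
pepper_mill [(0.66, [0.6928, 0.0977, -0.0043])]
bowl_olives [(0.84, [0.7041, 0.2908, -0.0023])]
sugar_jar [(0.63, [0.5009, 0.4347, -0.0023])]
```

View pics/scene0.png

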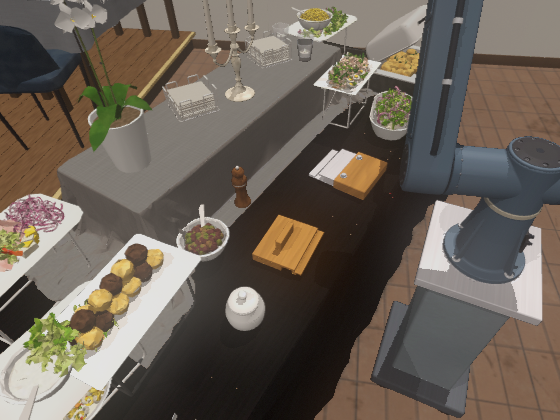

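View pics/top0.png

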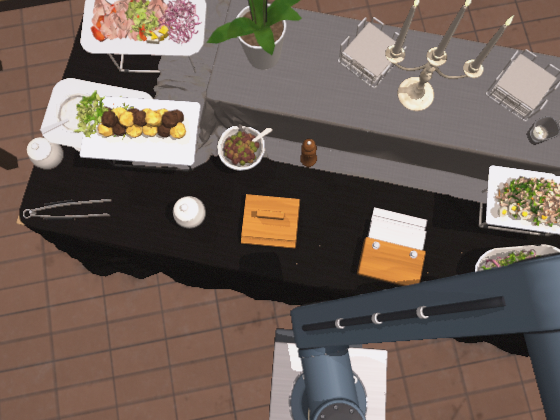

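The scene picture shows the leaf (about 288,245) with its bar, the board and rail at (350,172), and the mill, bowl and jar. In the top picture the bar is at (268,215), the board at (392,262) and the rail at (397,228). Next I fit the yaws from depth.

```bash
cat > h.py <<'E'
from rig import bot
import numpy as np,cv2
def cloud(c,save=None):
    cp=bot.camera_params(c);p,d=bot.capture(c)
    if save: cv2.imwrite(save,p[...,::-1])
    f=210/np.tan(np.radians(cp["fov_y"]/2));v,u=np.mgrid[:420,:560]
    P=np.stack([(u-cp["cx"])/f*d,(v-cp["cy"])/f*d,d],-1)@cp["attitude"].T+cp["xyz"]
    P[d==0]=np.nan
    return p,P
def rect(Q):
    (c,s,a)=cv2.minAreaRect((Q[:,:2]*1000).astype(np.float32));return np.round(c,1),np.round(s,1),round(a,2)
E
python3 - <<'E'
from h import *
for c in("top","scene"):
    p,P=cloud(c)
    def sel(t,z0,z1):
        m=bot.silhouettes(c,t)
        if not m: print("none",t);return None
        m=cv2.erode(m[0]["mask"].astype(np.uint8),np.ones((1,1)))>0
        Q=P[m];Q=Q[np.isfinite(Q[:,2])];return Q[(Q[:,2]>z0)&(Q[:,2]<z1)],Q
    for t,z in(("leaf",[(.022,.034),(.055,.07)]),("board",[(.032,.040),(.022,.031),(.042,.055)])):
        for a,b in z:
            r=sel(t,a,b)
            if r is None: continue
            Q=r[0];print(c,t,a,b,len(Q),np.round(np.median(Q,0),4) if len(Q) else "",rect(Q) if len(Q)>5 else "")
        print(np.histogram(r[1][:,2],bins=np.arange(-.01,.075,.005))[0])
E
```

```text
top leaf 0.022 0.034 1937 [0.4932 0.1991 0.0283] (array([494.5, 199.4]), array([158.6, 145.6]), 88.67)
top leaf 0.055 0.07 178 [0.5059 0.2001 0.0626] (array([507.3, 199.8]), array([78.8, 19.6]), 89.5)
[   0    4    4    2   25  169  406 1124  586   49   11   12    6   40
   97   41]
top board 0.032 0.04 1923 [ 0.4014 -0.1567  0.0361] (array([ 424.7, -161.8]), array([176.5, 166.5]), 80.47)
top board 0.022 0.031 896 [ 0.4769 -0.1677  0.0279] (array([ 426.2, -161.4]), array([174.2, 169.6]), 80.25)
top board 0.042 0.055 133 [ 0.4154 -0.1521  0.0434] (array([ 395.6, -155.9]), array([172.6, 102.1]), 82.1)
[   0    9   77  227  258   72  138  611  985 1287  343   26    3    0
    0    0]
scene leaf 0.022 0.034 1877 [0.494  0.213  0.0288] (array([497.2, 199.9]), array([165.3, 143.3]), 89.68)
scene leaf 0.055 0.07 170 [0.5065 0.2047 0.0623] (array([508.1, 200.3]), array([77.6, 19.2]), 88.0)
[   0   21   55   32   36  261  197 1403  409   19   23   19   24   22
  141    7]
scene board 0.032 0.04 1159 [ 0.3956 -0.1497  0.0363] (array([ 423.6, -162.2]), array([180.1, 164.9]), 79.34)
scene board 0.022 0.031 583 [ 0.476  -0.1535  0.0282] (array([ 427.6, -157.4]), array([171.1, 170.3]), 79.63)
scene board 0.042 0.055 27 [ 0.4308 -0.1168  0.044 ] (array([ 404.4, -156.3]), array([130.9,  72.4]), 80.93)
[  0  18 110 147 229  79  77 474 364 903  43   9   0   0   0   0]
```

```bash
cat >> h.py <<'E'
from scipy.spatial.transform import Rotation as R
def tool(yaw,pitch=0):
    "tool rot for leaf yaw (deg), far edge raised by pitch (deg); leaf R = Rz(yaw)Ry(-pitch)"
    L=R.from_euler('z',yaw,degrees=True)*R.from_euler('y',-pitch,degrees=True)
    return L.as_matrix()@np.array([[1,0,0],[0,0,1],[0,-1,0.]])  # x=leafx, y=-leafz, z=leafy
def plan(targets,p=None,Rm=None):
    "targets: (pos, rot, nrows). prints rows in tool axes"
    s=bot.read_state()
    if p is None:p=s["position"]
    if Rm is None:Rm=s["tcp_rot"]
    print("t",round(s["time_s"],2),"p",np.round(s["position"],4),"F",np.round(s["force"],1),"M",np.round(s["moment"],2),"op",round(s["opening"]*.087,4))
    for q,Q,n in targets:
        q=np.array(q,float)
        rv=R.from_matrix(Rm.T@Q).as_rotvec(degrees=True)/n; dR=R.from_rotvec(rv,degrees=True).as_matrix()
        d=(q-p)/n
        print(n,"rows; |shift|mm",round(np.linalg.norm(d)*1000,1),"turn",round(np.linalg.norm(rv),2))
        out=[]
        for i in range(n):
            out.append(np.round(np.r_[Rm.T@d,rv],[4,4,4,2,2,2]).tolist())
            Rm=Rm@dR;p=p+d
        for k in range(0,n,8): print("  [["+",".join(str([float(x) for x in o]).replace(" ","") for o in out[k:k+8])+"]]")
        Rm=Q;p=q
E
python3 - <<'E'
from h import *
s=bot.read_state();c=bot.camera_params("wrist")
T=s["tcp_rot"].T
print(c["fov_y"],"cam in tool",T@(c["xyz"]-s["position"]),"\n",T@c["attitude"])
plan([((.40,-.30,.30),tool(-10),10),((.505,.10,.20),tool(-1),11),])
E
```

```text
64.1586371848405 cam in tool [-0.00043326 -0.14783927  0.06957537] 
 [[ 9.99999288e-01  2.02721035e-04  1.17583902e-03]
 [-1.08531782e-03 -2.54912999e-01  9.66963383e-01]
 [ 4.95760468e-04 -9.66963971e-01 -2.54912598e-01]]
t 1.5 p [ 0.2576 -0.5694  0.2365] F [ 0.4  0.4 -0.1] M [-0.03 -0.03  0.  ] op 0.0868
10 rows; |shift|mm 31.1 turn 5.57Traceback (most recent call last):
    return bound(*args, **kwds)
TypeError: 'list' object cannot be interpreted as an integer

During handling of the above exception, another exception occurred:

Traceback (most recent call last):
  File "h.py", line 30, in plan
    out.append(np.round(np.r_[Rm.T@d,rv],[4,4,4,2,2,2]).tolist())
               ~~~~~~~~^^^^^^^^^^^^^^^^^^^^^^^^^^^^^^^^
TypeError: 'list' object cannot be interpreted as an integer
```

```bash
sed -i 's/np.round(np.r_\[Rm.T@d,rv\],\[4,4,4,2,2,2\]).tolist()/np.r_[np.round(Rm.T@d,4),np.round(rv,2)].tolist()/' h.py
python3 - <<'E'
from h import *
plan([((.46,-.27,.25),tool(-10),12)])
E
```

```text
t 1.5 p [ 0.2576 -0.5694  0.2365] F [ 0.4  0.4 -0.1] M [-0.03 -0.03  0.  ] op 0.0868
12 rows; |shift|mm 30.1 turn 4.64
  [[[-0.0158,-0.0011,0.0256,-0.0,-4.64,-0.0],[-0.0137,-0.0011,0.0268,-0.0,-4.64,-0.0],[-0.0114,-0.0011,0.0279,-0.0,-4.64,-0.0],[-0.0091,-0.0011,0.0287,-0.0,-4.64,-0.0],[-0.0068,-0.0011,0.0293,-0.0,-4.64,-0.0],[-0.0044,-0.0011,0.0298,-0.0,-4.64,-0.0],[-0.002,-0.0011,0.03,-0.0,-4.64,-0.0],[0.0005,-0.0011,0.0301,-0.0,-4.64,-0.0]]]
  [[[0.0029,-0.0011,0.03,-0.0,-4.64,-0.0],[0.0053,-0.0011,0.0296,-0.0,-4.64,-0.0],[0.0077,-0.0011,0.0291,-0.0,-4.64,-0.0],[0.01,-0.0011,0.0284,-0.0,-4.64,-0.0]]]
```

Call:
jog_arm([
  [[-0.016,-0.001,0.026,0,-4.64,0],[-0.014,-0.001,0.027,0,-4.64,0],[-0.011,-0.001,0.028,0,-4.64,0],[-0.009,-0.001,0.029,0,-4.64,0],[-0.007,-0.001,0.029,0,-4.64,0],[-0.004,-0.001,0.03,0,-4.64,0],[-0.002,-0.001,0.03,0,-4.64,0],[0,-0.001,0.03,0,-4.64,0]],
], jaw=0.087)

```text
time_s: 2.3
position: [0.3936, -0.3684, 0.2448]
tcp_rot: [[0.88, 0.0, 0.475], [-0.475, -0.0, 0.88], [0.0, -1.0, -0.0]]
force: [1.0, -0.4, -0.4]
opening: 1.001
```

Call:
jog_arm([
  [[0.003,-0.001,0.03,0,-4.64,0],[0.005,-0.001,0.03,0,-4.64,0],[0.008,-0.001,0.029,0,-4.64,0],[0.01,-0.001,0.028,0,-4.64,0],[0,0,0,0,0,0],[0,0,0,0,0,0]],
])

```text
time_s: 2.9
position: [0.4608, -0.2694, 0.2487]
tcp_rot: [[0.985, 0.0, 0.172], [-0.172, -0.001, 0.985], [0.0, -1.0, -0.001]]
force: [-0.0, -0.1, 0.6]
opening: 0.996
```

Run:
```python
from h import *
s=bot.read_state();print(s["position"],np.abs(s["qvel"]).max(),s["force"])
p,P=cloud("wrist","pics/w1.png")
np.save("w1P.npy",P)
print([ (r["conf"],np.round(r["xyz"],4)) for t in("board_joint","board") for r in bot.landmark_of("wrist",t)[:1]])
m=bot.silhouettes("wrist","board");print([r["conf"] for r in m]);m=m[0]["mask"];np.save("w1m.npy",m)
Q=P[m];Q=Q[np.isfinite(Q[:,2])]
print(np.histogram(Q[:,2],bins=np.arange(-.01,.06,.004)))
for a,b in((.033,.039),(.025,.031),(.033,.06),(.02,.031)):
    q=Q[(Q[:,2]>a)&(Q[:,2]<b)];print(a,b,len(q),rect(q),np.median(q,0))
plan([((.50,.10,.22),tool(-1),10)])
```

```text
[ 0.46080031 -0.26944666  0.24869358] 1.719370392535383 [-0.02050381 -0.11885728  0.56666051]
[(0.78, array([ 0.4913, -0.1765,  0.0023])), (0.64, array([ 0.3966, -0.1583, -0.0018]))]
[0.6]
(array([    0,     0,    71,  1602,  1712,  1801,     2,     0,   199,
        8863,   916, 17718,   141,   320,     5,     0,     0]), array([-0.01 , -0.006, -0.002,  0.002,  0.006,  0.01 ,  0.014,  0.018,
        0.022,  0.026,  0.03 ,  0.034,  0.038,  0.042,  0.046,  0.05 ,
        0.054,  0.058]))
0.033 0.039 18524 (array([ 396.5, -160. ]), array([172.6, 109.4]), 80.13) [ 0.3967247  -0.15206458  0.03548706]
0.025 0.031 9098 (array([ 424.7, -165.1]), array([167.5, 169. ]), 80.23) [ 0.47989434 -0.16654541  0.02762894]
0.033 0.06 18876 (array([ 396.5, -160. ]), array([172.6, 109.4]), 80.13) [ 0.39770854 -0.15187354  0.03550574]
0.02 0.031 9105 (array([ 424.8, -164.5]), array([168.9, 169. ]), 80.23) [ 0.47986272 -0.16653568  0.02762737]
t 3.1 p [ 0.4601 -0.2707  0.2485] F [-0.2 -0.1 -0.3] M [-0.05 -0.06  0.02] op 0.0869
10 rows; |shift|mm 37.4 turn 0.91
  [[[-0.0026,0.0028,0.0372,0.0,-0.91,-0.0],[-0.002,0.0028,0.0372,0.0,-0.91,-0.0],[-0.0014,0.0028,0.0373,0.0,-0.91,-0.0],[-0.0008,0.0028,0.0373,0.0,-0.91,-0.0],[-0.0002,0.0028,0.0373,0.0,-0.91,-0.0],[0.0004,0.0028,0.0373,0.0,-0.91,-0.0],[0.001,0.0028,0.0373,0.0,-0.91,-0.0],[0.0016,0.0028,0.0373,0.0,-0.91,-0.0]]]
  [[[0.0022,0.0028,0.0372,0.0,-0.91,-0.0],[0.0028,0.0028,0.0372,0.0,-0.91,-0.0]]]
```

View pics/w1.png

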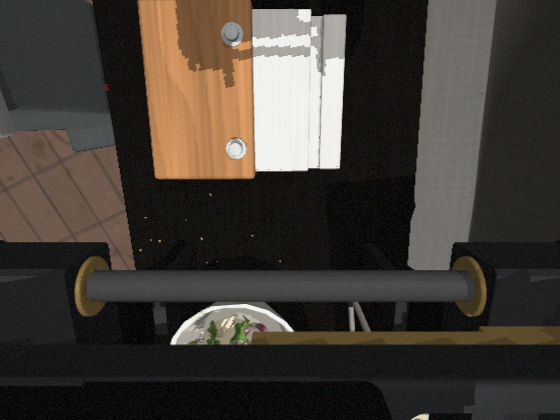

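The picture shows the board at (200,90), the rail lip at (282,90) and the ridge at (332,90). The +y end is just cut off by the top image edge. I work out the section in board axes and carry on to the leaf.

Run:
```python
from h import *
P=np.load("w1P.npy");yaw=-9.85
B=R.from_euler('z',yaw,degrees=True).as_matrix()
o=np.array([.3965,-.16,0])
L=(P-o)@B   # board-frame coords
# profile along x for band of y
band=(np.abs(L[...,1])<.06)&np.isfinite(L[...,2])
q=L[band];
for a in np.arange(-.06,.15,.003):
    z=q[(q[:,0]>=a)&(q[:,0]<a+.003),2]
    if len(z): print(f"{a*1e3:.0f}:{np.median(z)*1e3:.1f}",end=" ")
print()
top=lambda z0,z1:q[(q[:,2]>z0)&(q[:,2]<z1)]
for n,z0,z1 in(("board",.033,.038),("lip",.025,.030),("ridge",.0085,.0125)):
    t=top(z0,z1);print(n,np.round(np.percentile(t[:,0],[.5,1,50,99,99.5])*1e3,1),np.median(t[:,2]))
# y extents per feature
f=L[np.isfinite(L[...,2])]
for n,z0,z1,x0,x1 in(("board",.033,.038,-.05,.05),("lip",.025,.030,.07,.09),("ridge",.0085,.0125,.12,.135)):
    t=f[(f[:,2]>z0)&(f[:,2]<z1)&(f[:,0]>x0)&(f[:,0]<x1)&(np.abs(f[:,1])<.1)];
    if len(t):print(n,"y",np.round(np.percentile(t[:,1],[.3,99.7])*1e3,1))
# edge angle: lip front edge & board right side
from numpy.polynomial import polynomial as pp
def edge(z0,z1,lo,hi):
    xs=[];ys=[]
    for y in np.arange(-.07,.06,.005):
        t=f[(np.abs(f[:,1]-y)<.0025)&(f[:,2]>z0)&(f[:,2]<z1)&(f[:,0]>lo)&(f[:,0]<hi)]
        if len(t)>5: xs.append(t[:,0].max());ys.append(y)
    c=np.polyfit(ys,xs,1);return np.degrees(np.arctan(c[0])),c[1]*1e3
print("slopes",edge(.033,.038,0,.07),edge(.025,.03,.06,.13),edge(.0085,.0125,.1,.16))
```

```text
-57:33.1 -54:34.9 -51:35.5 -48:35.4 -45:35.6 -42:35.5 -39:35.5 -36:35.5 -33:35.4 -30:35.5 -27:35.5 -24:35.4 -21:35.5 -18:35.5 -15:35.5 -12:35.5 -9:35.6 -6:35.4 -3:35.5 0:35.5 3:35.6 6:35.6 9:35.8 12:36.0 15:36.3 18:309.4 21:311.7 24:311.7 27:312.1 30:311.3 33:45.1 36:36.0 39:35.9 42:35.8 45:35.7 48:35.5 51:34.8 54:28.0 57:27.6 60:27.6 63:27.7 66:27.7 69:27.6 72:27.7 75:27.7 78:27.5 81:27.7 84:27.7 87:27.6 90:27.6 93:27.6 96:27.6 99:27.6 102:27.6 105:27.7 108:27.5 111:27.4 114:4.7 117:4.7 120:4.8 123:4.7 126:8.6 129:313.8 132:312.4 135:313.5 138:312.6 141:313.3 144:11.8 147:10.9 
board [-53.5 -52.8   0.4 309.7 310.4] 0.03548963782454198
lip [ 54.9  55.2  85.3 310.4 310.9] 0.02762408665233232
ridge [127.5 128.  261.7 308.5 309.2] 0.010065645903502674
board y [-85.8  85.6]
lip y [-78.3  80.3]
ridge y [-78.2  80.8]
slopes (np.float64(-0.022224589045156257), np.float64(54.215339531085064)) (np.float64(-0.05984085885261173), np.float64(112.62495852669963)) (np.float64(-0.14959137684492543), np.float64(150.70740667489588))
```

Call:
jog_arm([
  [[-0.003,0.003,0.037,0,-0.91,0],[-0.002,0.003,0.037,0,-0.91,0],[-0.001,0.003,0.037,0,-0.91,0],[-0.001,0.003,0.037,0,-0.91,0],[0,0.003,0.037,0,-0.91,0],[0,0.003,0.037,0,-0.91,0],[0.001,0.003,0.037,0,-0.91,0],[0.002,0.003,0.037,0,-0.91,0]],
])

```text
time_s: 3.9
position: [0.4918, 0.0253, 0.2245]
tcp_rot: [[0.999, 0.0, 0.049], [-0.049, -0.0, 0.999], [0.0, -1.0, -0.0]]
force: [0.4, -0.1, 0.3]
opening: 1.001
```

Call:
jog_arm([
  [[0.002,0.003,0.037,0,-0.91,0],[0.003,0.003,0.037,0,-0.91,0],[0,0,0,0,0,0],[0,0,0,0,0,0],[0,0,0,0,0,0]],
])

```text
time_s: 4.4
position: [0.4997, 0.0974, 0.2186]
tcp_rot: [[1.0, -0.0, 0.017], [-0.017, -0.0, 1.0], [-0.0, -1.0, -0.0]]
force: [0.1, 0.7, 0.6]
opening: 1.0
```

Run:
```python
from h import *
p,P=cloud("wrist","pics/w2.png")
np.save("w2P.npy",P)
print([ (t,r["conf"],np.round(r["xyz"],4)) for t in("leaf_grip","leaf_tongue","leaf") for r in bot.landmark_of("wrist",t)[:1]])
m=bot.silhouettes("wrist","leaf");print([r["conf"] for r in m]);m=m[0]["mask"]
Q=P[m];Q=Q[np.isfinite(Q[:,2])]
for a,b in((.025,.032),(.058,.066),(.016,.022)):
    q=Q[(Q[:,2]>a)&(Q[:,2]<b)];print(a,b,len(q),rect(q),np.median(q,0))
```

```text
[('leaf_grip', 0.8, array([0.514 , 0.1985, 0.0484])), ('leaf_tongue', 0.72, array([0.4201, 0.201 , 0.02  ])), ('leaf', 0.62, array([5.085e-01, 1.952e-01, 5.000e-04]))]
[0.63, 0.35]
0.025 0.032 20460 (array([504. , 196.2]), array([155. , 126.1]), 88.69) [0.49953134 0.20313811 0.0275924 ]
0.058 0.066 1995 (array([507.4, 198.7]), array([78.8, 17.2]), 88.93) [0.50709903 0.20084002 0.06139962]
0.016 0.022 2982 (array([431. , 199.1]), array([156.3,  18. ]), 88.68) [0.43133725 0.20593578 0.01850006]
```

View pics/w2.png

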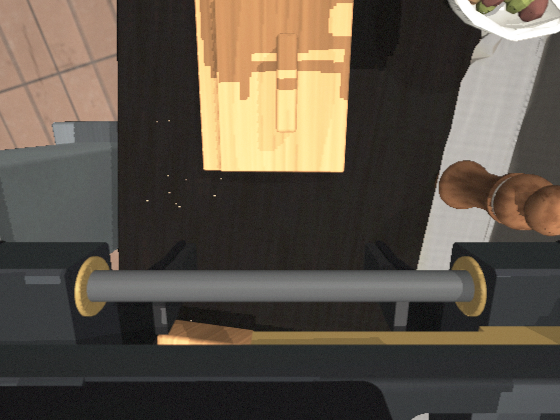

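Run:
```python
from h import *
plan([((.5074,.1987,.12),tool(-1.25),6),((.5074,.1987,.046),tool(-1.25),5)])
```

```text
t 4.65 p [0.4996 0.0976 0.2186] F [ 0.1 -0.9 -0.4] M [ 0.03 -0.08  0.  ] op 0.0869
6 rows; |shift|mm 23.6 turn 0.04
  [[[0.001,0.0164,0.0169,0.0,0.04,0.0],[0.001,0.0164,0.0169,0.0,0.04,0.0],[0.001,0.0164,0.0169,0.0,0.04,0.0],[0.001,0.0164,0.0169,0.0,0.04,0.0],[0.001,0.0164,0.0169,0.0,0.04,0.0],[0.0009,0.0164,0.0169,0.0,0.04,0.0]]]
5 rows; |shift|mm 14.8 turn 0.0
  [[[0.0,0.0148,0.0,0.0,0.0,0.0],[0.0,0.0148,0.0,0.0,0.0,0.0],[0.0,0.0148,0.0,0.0,0.0,0.0],[0.0,0.0148,0.0,0.0,0.0,0.0],[0.0,0.0148,0.0,0.0,0.0,0.0]]]
```

Call:
jog_arm([
  [[0.001,0.0164,0.0169,0,0.25,0],[0.001,0.0164,0.0169,0,0,0],[0.001,0.0164,0.0169,0,0,0],[0.001,0.0164,0.0169,0,0,0],[0.001,0.0164,0.0169,0,0,0],[0.001,0.0164,0.0169,0,0,0],[0,0.01,0,0,0,0],[0,0,0,0,0,0]],
])

```text
time_s: 5.45
position: [0.5064, 0.1993, 0.1089]
tcp_rot: [[1.0, -0.003, 0.019], [-0.019, -0.001, 1.0], [-0.003, -1.0, -0.001]]
force: [-1.3, -0.2, -0.5]
opening: 0.999
```

Run:
```python
from h import *
plan([((.5074,.1987,.046),tool(-1.25),5)])
```

```text
t 5.45 p [0.5064 0.1993 0.1089] F [-1.3 -0.2 -0.5] M [ 0.03 -0.08  0.01] op 0.0869
5 rows; |shift|mm 12.6 turn 0.05
  [[[0.0002,0.0126,-0.0001,0.01,0.03,-0.04],[0.0002,0.0126,-0.0001,0.01,0.03,-0.04],[0.0002,0.0126,-0.0001,0.01,0.03,-0.04],[0.0002,0.0126,-0.0001,0.01,0.03,-0.04],[0.0002,0.0126,-0.0001,0.01,0.03,-0.04]]]
```

Call:
jog_arm([
  [[0,0.013,0,0,0,0],[0,0.013,0,0,0,0],[0,0.013,0,0,0,0],[0.0005,0.012,0,0,0,0],[0.0005,0.008,0,0,0,0],[0,0.0035,0,0,0,0],[0,0,0,0,0,0],[0,0,0,0,0,0]],
])

```text
time_s: 6.25
position: [0.5086, 0.2, 0.0478]
tcp_rot: [[1.0, 0.0, 0.02], [-0.02, 0.0, 1.0], [0.0, -1.0, 0.0]]
force: [0.6, 0.3, -0.1]
opening: 0.998
```

Call:
jog_arm([
  [[0,0,0,0,0,0],[0,0,0,0,0,0],[0,0,0,0,0,0],[0,0,0,0,0,0],[0,0,0,0,0,0],[0,0,0,0,0,0],[0,0,0,0,0,0],[0,0,0,0,0,0]],
], jaw=0.0)

```text
time_s: 7.05
position: [0.5084, 0.1999, 0.0476]
tcp_rot: [[1.0, -0.0, 0.02], [-0.02, 0.0, 1.0], [-0.0, -1.0, 0.0]]
force: [0.5, -0.2, 0.5]
opening: 0.357
```

Run:
```python
from h import *
s=bot.read_state();print(np.round(s["tcp_rot"],4))
plan([])
```

```text
[[ 0.9998 -0.      0.0197]
 [-0.0197  0.      0.9998]
 [-0.     -1.      0.    ]]
t 7.05 p [0.5084 0.1999 0.0476] F [ 0.5 -0.2  0.5] M [ 0.02 -0.05  0.04] op 0.0311
```

Call:
jog_arm([
  [[0,0,0,0,0,0],[0,0,0,0,0,0],[0,0,0,0,0,0],[0,0,0,0,0,0],[0,0,0,0,0,0]],
])

```text
time_s: 7.55
position: [0.5078, 0.1999, 0.0476]
tcp_rot: [[1.0, -0.001, 0.02], [-0.02, -0.0, 1.0], [-0.001, -1.0, -0.0]]
force: [-2.7, 0.7, 0.9]
opening: 0.202
```

Run:
```python
from h import *
s=bot.read_state();print(np.round(s["tcp_rot"],4))
plan([((.5075,.1995,.16),tool(-1.2),6),((.50,.0,.17),tool(-7,10),7)])
```

```text
[[ 9.998e-01 -1.400e-03  1.970e-02]
 [-1.970e-02 -2.000e-04  9.998e-01]
 [-1.400e-03 -1.000e+00 -2.000e-04]]
t 7.55 p [0.5078 0.1999 0.0476] F [-2.7  0.7  0.9] M [-0.03  0.28 -0.01] op 0.0176
6 rows; |shift|mm 18.7 turn 0.02
  [[[-0.0001,-0.0187,-0.0001,0.0,0.01,-0.01],[-0.0001,-0.0187,-0.0001,0.0,0.01,-0.01],[-0.0001,-0.0187,-0.0001,0.0,0.01,-0.01],[-0.0001,-0.0187,-0.0001,0.0,0.01,-0.01],[-0.0001,-0.0187,-0.0001,0.0,0.01,-0.01],[-0.0,-0.0187,-0.0001,0.0,0.01,-0.01]]]
7 rows; |shift|mm 28.6 turn 1.65
  [[[-0.0005,-0.0014,-0.0285,-0.07,0.83,-1.43],[-0.0,-0.0014,-0.0285,-0.07,0.83,-1.43],[0.0004,-0.0014,-0.0285,-0.07,0.83,-1.43],[0.0009,-0.0013,-0.0285,-0.07,0.83,-1.43],[0.0013,-0.0012,-0.0285,-0.07,0.83,-1.43],[0.0017,-0.0012,-0.0285,-0.07,0.83,-1.43],[0.0022,-0.0011,-0.0285,-0.07,0.83,-1.43]]]
```

Call:
jog_arm([
  [[0,-0.004,0,0,0,0],[0,-0.008,0,0,0,0],[0,-0.015,0,0,0,0],[0,-0.02,0,0,0,0],[0,-0.02,0,0,0,0],[0,-0.02,0,0,0,0],[0,-0.015,0,0,0,0],[0,-0.01,0,0,0,0]],
])

```text
time_s: 8.35
position: [0.5092, 0.2, 0.1613]
tcp_rot: [[1.0, 0.003, 0.02], [-0.02, 0.0, 1.0], [0.003, -1.0, 0.0]]
force: [-0.2, 0.8, -2.9]
opening: 0.207
```

Call:
jog_arm([
  [[0,0,0,0,0,0],[0,0,0,0,0,0]],
])

```text
time_s: 8.55
position: [0.5082, 0.1998, 0.1595]
tcp_rot: [[1.0, -0.0, 0.02], [-0.02, -0.0, 1.0], [-0.0, -1.0, -0.0]]
force: [-0.0, -1.2, -3.1]
opening: 0.203
```

Run:
```python
from h import *
s=bot.read_state()
B=R.from_euler('z',-9.8,degrees=True).as_matrix()
# check leaf attitude in hand via scene/top cloud
for c in("top","scene","wrist"):
    p,P=cloud(c); m=bot.silhouettes(c,"leaf")
    if not m: print(c,"none");continue
    q=P[m[0]["mask"]];q=(q-s["position"])@s["tcp_rot"]; q=q[np.isfinite(q[:,0])]  # tool axes: x, y(down), z
    t=q[(q[:,1]>.010)&(q[:,1]<.027)&(np.abs(q[:,0]+.0)<.07)&(np.abs(q[:,2])<.09)]
    A=np.c_[t[:,0],t[:,2],np.ones(len(t))];w=np.ones(len(t),bool)
    for _ in range(5):
        c_,*_r=np.linalg.lstsq(A[w],t[w,1],rcond=None);w=np.abs(A@c_-t[:,1])<.002
    print(c,m[0]["conf"],len(t),w.sum(),"slopes deg",np.degrees(c_[:2]),"depth mm",c_[2]*1e3)
    r=q[(q[:,1]>.005)&(q[:,1]<.04)];print("  rect x,z",rect(r[:,[0,2]]),rect(t[w][:,[0,2]]))
plan([((.515,-.0,.20),tool(-6,12),8),(B@[.255,.0011,0]+[.3965,-.16,.17],tool(-9.8,24),7)])
```

```text
top 0.58 236 129 slopes deg [-0.34720774  0.22042   ] depth mm 19.270206713805436
  rect x,z (array([ 1.1, -6.8]), array([114.4, 147. ]), 0.67) (array([ 1.4, -6.5]), array([113.8, 146.9]), 0.19)
scene 0.64 1582 1296 slopes deg [-0.05959927  0.07797316] depth mm 19.423102116075473
  rect x,z (array([-11.4,   0.4]), array([145.8, 162. ]), 0.24) (array([-2.4,  3.7]), array([155.8, 126.5]), 89.96)
wrist 0.85 32264 32061 slopes deg [-0.04596789  0.0708538 ] depth mm 20.636897958471874
  rect x,z (array([-12.6,  16.6]), array([145.1, 124.4]), 0.06) (array([-3.2, 16.6]), array([125.9, 124.4]), 0.02)
t 8.85 p [0.5081 0.1998 0.1589] F [ 0.2 -1.1 -3.7] M [ 0.03 -0.04 -0.02] op 0.0176
8 rows; |shift|mm 25.5 turn 1.63
  [[[0.0014,-0.0051,-0.025,-0.06,0.61,-1.51],[0.0017,-0.0051,-0.0249,-0.06,0.61,-1.51],[0.0021,-0.005,-0.0249,-0.06,0.61,-1.51],[0.0025,-0.0049,-0.0249,-0.06,0.61,-1.51],[0.0029,-0.0048,-0.0249,-0.06,0.61,-1.51],[0.0033,-0.0047,-0.0249,-0.06,0.61,-1.51],[0.0037,-0.0046,-0.0248,-0.06,0.61,-1.51],[0.0041,-0.0044,-0.0248,-0.06,0.61,-1.51]]]
7 rows; |shift|mm 34.9 turn 1.8
  [[[0.0205,0.0087,-0.0268,-0.17,0.52,-1.71],[0.0205,0.0094,-0.0265,-0.17,0.52,-1.71],[0.0205,0.0101,-0.0263,-0.17,0.52,-1.71],[0.0204,0.0108,-0.0261,-0.17,0.52,-1.71],[0.0203,0.0115,-0.0259,-0.17,0.52,-1.71],[0.0202,0.0122,-0.0257,-0.17,0.52,-1.71],[0.02,0.0129,-0.0255,-0.17,0.52,-1.71]]]
```

```bash
cat > geo.py <<'E'
from h import *
from scipy.spatial import cKDTree
RAIL=[(-20,0,21,28),(-30,-17,0,28),(-30,38,0,5),(14,38,4,10.5),(38,200,-5,0)]
LEAF=[(-85,-64,13,19),(-70,-57.5,6.5,19),(-66,60,19,28),(-27,60,0,28)]
def edge(r,n=.4):
    x0,x1,z0,z1=r;a=np.arange(x0,x1+.01,n);b=np.arange(z0,z1+.01,n)
    return np.r_[np.c_[a,0*a+z0],np.c_[a,0*a+z1],np.c_[0*b+x0,b],np.c_[0*b+x1,b]]
RP=np.vstack([edge(r) for r in RAIL]);LP=np.vstack([edge(r) for r in LEAF])
T=cKDTree(RP)
ins=lambda P,S:np.any([(P[:,0]>a+.05)&(P[:,0]<b-.05)&(P[:,1]>c+.05)&(P[:,1]<d-.05) for a,b,c,d in S],0)
def clr(th,gx,gz):
    c,s=np.cos(np.radians(th)),np.sin(np.radians(th));M=np.array([[c,-s],[s,c]])
    Q=LP@M.T+[gx,gz]
    if ins(Q,RAIL).any() or ins((RP-[gx,gz])@M,LEAF).any(): return -1
    return T.query(Q)[0].min()
JO=np.array([.3965,-.16,0]);YAW=-9.8;S=22.8
BB=R.from_euler('z',YAW,degrees=True).as_matrix()
OFF=np.array([0,.001,.0028])  # TCP minus leaf_grip, leaf axes
def tcp(gx,gz,th,y=0,s=S):
    "leaf origin (mm, joint frame without s) -> TCP pos, tool rot"
    t=tool(YAW,th);L=t@np.array([[1,0,0],[0,0,-1],[0,1,0.]])
    return JO+BB@np.array([.09+(s+gx)/1e3,.0011+y/1e3,gz/1e3])+L@(np.array([0,0,.045])+OFF),t
def joint(s=S):
    "inverse: current leaf origin in joint frame (mm), pitch"
    st=bot.read_state();t=st["tcp_rot"];L=t@np.array([[1,0,0],[0,0,-1],[0,1,0.]])
    g=(BB.T@(st["position"]-L@(np.array([0,0,.045])+OFF)-JO)-[.09+s/1e3,.0011,0])*1e3
    l=BB.T@L
    return np.round(g,2),"pitch",round(np.degrees(np.arcsin(l[2,0])),2),"yawerr",round(np.degrees(np.arctan2(l[1,0],l[0,0])),2),"roll",round(np.degrees(np.arcsin(l[2,1])),2),"Fj",np.round(BB.T@st["force"],1),"t",round(st["time_s"],2)
E
python3 - <<'E'
from geo import *
for th in (24,22,20,16,12,8,5,3,1,0):
    best=max(((clr(th,gx,gz),gx,gz) for gx in np.arange(64,76,.5) for gz in np.arange(-1,40,.5) if abs(gz-70*np.sin(np.radians(th)))<6),key=lambda a:a[0])
    print(th,best)
# insertion at 24
for d in(0,5,10,20,30):
    print(d,[(z,round(clr(24,68.5+d*.9135-z*.4067,29.2+d*.4067+z*.9135),2)) for z in(-1,-.5,0,.5,1)])
P=np.load("w1P.npy");q=P[np.isfinite(P[...,2])]
for x in np.arange(.6,.85,.02):
    k=q[(np.abs(q[:,0]-x)<.01)&(q[:,1]>-.28)&(q[:,1]<-.08)];print(round(x,2),np.round(np.percentile(k[:,2],[50,98]),3) if len(k) else '',end=' ')
print(joint());print(tcp(110,60,24))
E
```

```text
24 (np.float64(1.3565994279450333), np.float64(72.5), np.float64(31.0))
22 (np.float64(1.2206391618695682), np.float64(75.0), np.float64(29.5))
20 (np.float64(1.0646197238215758), np.float64(72.5), np.float64(26.0))
16 (np.float64(0.7316277572922834), np.float64(75.0), np.float64(22.0))
12 (np.float64(0.6266704617492238), np.float64(71.0), np.float64(15.0))
8 (np.float64(0.8556428396790411), np.float64(71.0), np.float64(10.5))
5 (np.float64(1.170266221362577), np.float64(70.5), np.float64(6.0))
3 (np.float64(1.2744121880066797), np.float64(70.5), np.float64(3.5))
1 (np.float64(1.2201417603551568), np.float64(70.0), np.float64(2.0))
0 (np.float64(1.0049875621120616), np.float64(70.5), np.float64(1.0))
0 [(-1, -1), (-0.5, -1), (0, -1), (0.5, -1), (1, -1)]
5 [(-1, np.float64(0.42)), (-0.5, np.float64(0.92)), (0, np.float64(1.37)), (0.5, np.float64(0.87)), (1, np.float64(0.38))]
10 [(-1, np.float64(0.46)), (-0.5, np.float64(0.94)), (0, np.float64(1.38)), (0.5, np.float64(0.88)), (1, np.float64(0.39))]
20 [(-1, np.float64(2.54)), (-0.5, np.float64(2.08)), (0, np.float64(1.65)), (0.5, np.float64(1.26)), (1, np.float64(0.98))]
30 [(-1, np.float64(7.32)), (-0.5, np.float64(7.79)), (0, np.float64(8.27)), (0.5, np.float64(8.75)), (1, np.float64(9.23))]
0.6 [-0.     0.001] 0.62 [-0.    0.01] 0.64 [0.009 0.013] 0.66 [0.01  0.013] 0.68 [0.01  0.012] 0.7 [0.061 0.114] 0.72 [0.039 0.085] 0.74  0.76  0.78  0.8  0.82  0.84  (array([-63.99, 371.44, 111.14]), 'pitch', np.float64(-0.08), 'yawerr', np.float64(8.67), 'roll', np.float64(-0.01), 'Fj', array([ 0.4, -1. , -3.7]), 't', 8.85)
(array([ 0.59724801, -0.1925441 ,  0.10366747]), array([[ 9.00214910e-01,  4.00801501e-01,  1.70209499e-01],
       [-1.55494115e-01, -6.92304403e-02,  9.85407898e-01],
       [ 4.06736643e-01, -9.13545458e-01, -6.93889390e-18]]))
```

Run:
```python
from geo import *
for c in("top","scene"):
    p,P=cloud(c);q=P[np.isfinite(P[...,2])]
    for y in(-.24,-.18,-.10,0):
        print(c,y,[(round(x,2),)+tuple(np.round(np.percentile(k[:,2],[5,50,95]),3)) for x in np.arange(.6,.86,.02) for k in [q[(np.abs(q[:,0]-x)<.01)&(np.abs(q[:,1]-y)<.015)]] if len(k)>3])
a=tcp(68.5+45*.9135,29.2+45*.4067+15,24)
plan([((.51,.0,.19),tool(-5,10),8),(a[0],a[1],8)])
```

```text
top -0.24 [(np.float64(0.6), np.float64(-0.005), np.float64(0.001), np.float64(0.006)), (np.float64(0.62), np.float64(-0.004), np.float64(0.002), np.float64(0.012)), (np.float64(0.64), np.float64(0.006), np.float64(0.013), np.float64(0.017)), (np.float64(0.66), np.float64(0.006), np.float64(0.011), np.float64(0.017)), (np.float64(0.68), np.float64(0.006), np.float64(0.011), np.float64(0.015)), (np.float64(0.7), np.float64(0.012), np.float64(0.127), np.float64(0.206)), (np.float64(0.72), np.float64(0.201), np.float64(0.206), np.float64(0.209)), (np.float64(0.74), np.float64(0.202), np.float64(0.206), np.float64(0.211)), (np.float64(0.76), np.float64(0.201), np.float64(0.206), np.float64(0.21)), (np.float64(0.78), np.float64(0.202), np.float64(0.206), np.float64(0.209)), (np.float64(0.8), np.float64(0.202), np.float64(0.205), np.float64(0.221)), (np.float64(0.82), np.float64(0.202), np.float64(0.211), np.float64(0.391)), (np.float64(0.84), np.float64(0.202), np.float64(0.207), np.float64(0.391))]
top -0.18 [(np.float64(0.6), np.float64(-0.003), np.float64(0.0), np.float64(0.005)), (np.
[... 5228 characters left out ...]
5
  [[[0.0007,-0.0038,-0.025,-0.04,0.48,-1.26],[0.001,-0.0038,-0.025,-0.04,0.48,-1.26],[0.0013,-0.0038,-0.025,-0.04,0.48,-1.26],[0.0016,-0.0037,-0.025,-0.04,0.48,-1.26],[0.0019,-0.0037,-0.0249,-0.04,0.48,-1.26],[0.0022,-0.0036,-0.0249,-0.04,0.48,-1.26],[0.0025,-0.0035,-0.0249,-0.04,0.48,-1.26],[0.0027,-0.0035,-0.0249,-0.04,0.48,-1.26]]]
8 rows; |shift|mm 28.4 turn 1.85
  [[[0.0109,0.0126,-0.023,-0.18,0.58,-1.75],[0.0107,0.013,-0.0229,-0.18,0.58,-1.75],[0.0106,0.0134,-0.0227,-0.18,0.58,-1.75],[0.0104,0.0137,-0.0226,-0.18,0.58,-1.75],[0.0102,0.0141,-0.0224,-0.18,0.58,-1.75],[0.01,0.0145,-0.0223,-0.18,0.58,-1.75],[0.0097,0.0149,-0.0221,-0.18,0.58,-1.75],[0.0095,0.0152,-0.022,-0.18,0.58,-1.75]]]
```

Run:
```python
from geo import *
a=tcp(68.5+32*.9135,29.2+32*.4067+25,24);print(a[0])
plan([((.52,.0,.19),tool(-5,10),8),(a[0],a[1],8)])
```

```text
[ 0.58515902 -0.19045597  0.11088187]
t 8.95 p [0.5082 0.1998 0.1592] F [-0.1  0.1 -4. ] M [-0.   -0.06  0.01] op 0.0178
8 rows; |shift|mm 25.3 turn 1.35
  [[[0.002,-0.0038,-0.0249,-0.04,0.48,-1.26],[0.0023,-0.0038,-0.0249,-0.04,0.48,-1.26],[0.0025,-0.0037,-0.0249,-0.04,0.48,-1.26],[0.0028,-0.0036,-0.0249,-0.04,0.48,-1.26],[0.0031,-0.0036,-0.0249,-0.04,0.48,-1.26],[0.0034,-0.0035,-0.0248,-0.04,0.48,-1.26],[0.0037,-0.0034,-0.0248,-0.04,0.48,-1.26],[0.004,-0.0033,-0.0248,-0.04,0.48,-1.26]]]
8 rows; |shift|mm 27.0 turn 1.85
  [[[0.0083,0.0115,-0.023,-0.18,0.58,-1.75],[0.0082,0.0118,-0.0229,-0.18,0.58,-1.75],[0.0081,0.0121,-0.0228,-0.18,0.58,-1.75],[0.0079,0.0125,-0.0227,-0.18,0.58,-1.75],[0.0077,0.0128,-0.0225,-0.18,0.58,-1.75],[0.0076,0.0131,-0.0224,-0.18,0.58,-1.75],[0.0074,0.0134,-0.0223,-0.18,0.58,-1.75],[0.0072,0.0137,-0.0222,-0.18,0.58,-1.75]]]
```

Call:
jog_arm([
  [[0.002,-0.004,-0.01,0,0.48,-1.26],[0.002,-0.004,-0.025,0,0.48,-1.26],[0.003,-0.004,-0.025,0,0.48,-1.26],[0.003,-0.004,-0.025,0,0.48,-1.26],[0.003,-0.004,-0.025,0,0.48,-1.26],[0.003,-0.003,-0.025,0,0.48,-1.26],[0.004,-0.003,-0.025,0,0.48,-1.26],[0.004,-0.003,-0.025,0,0.48,-1.26]],
])

```text
time_s: 9.75
position: [0.5202, 0.0124, 0.1908]
tcp_rot: [[0.981, 0.176, 0.087], [-0.086, -0.01, 0.996], [0.176, -0.984, 0.005]]
force: [1.1, -0.3, -3.0]
opening: 0.208
```

Call:
jog_arm([
  [[0.008,0.008,-0.025,-0.18,0.58,-1.75],[0.008,0.009,-0.025,-0.18,0.58,-1.75],[0.008,0.01,-0.025,-0.18,0.58,-1.75],[0.008,0.01,-0.025,-0.18,0.58,-1.75],[0.008,0.01,-0.025,-0.18,0.58,-1.75],[0.008,0.01,-0.025,-0.18,0.58,-1.75],[0.007,0.01,-0.02,-0.18,0.58,-1.75],[0.007,0.01,-0.015,-0.18,0.58,-1.75]],
])

```text
time_s: 10.55
position: [0.5787, -0.1817, 0.133]
tcp_rot: [[0.899, 0.403, 0.172], [-0.159, -0.066, 0.985], [0.409, -0.913, 0.004]]
force: [0.2, 0.7, -3.3]
opening: 0.205
```

Call:
jog_arm([
  [[0,0,-0.008,0,0,0],[0,0,0,0,0,0],[0,0,0,0,0,0]],
])

```text
time_s: 10.85
position: [0.577, -0.1868, 0.1332]
tcp_rot: [[0.9, 0.402, 0.17], [-0.157, -0.064, 0.985], [0.407, -0.914, 0.006]]
force: [0.5, 0.5, -3.6]
opening: 0.203
```

Run:
```python
from geo import *
print(joint())
a=tcp(68.5+32*.9135,29.2+32*.4067+14,24);plan([(*a,4)])
p,P=cloud("wrist","pics/w3.png");st=bot.read_state()
L=st["tcp_rot"]@np.array([[1,0,0],[0,0,-1],[0,1,0.]])
q=(P-st["position"])@L; np.save("w3q.npy",q); np.save("w3P.npy",P)
k=np.isfinite(q[...,2])&(np.abs(q[...,2]+.020)<.003)&(q[...,0]<.062)
print(k.sum(),rect(q[k][:,:2]),[np.round(np.percentile(q[k][:,i],[.5,50,99.5])*1e3,1).tolist() for i in range(3)])
b=(P-JO)@BB
for n,z0,z1,x0,x1 in(("board",.033,.038,-.05,.05),("lip",.025,.030,.06,.13)):
    t=b[np.isfinite(b[...,2])];t=t[(t[:,2]>z0)&(t[:,2]<z1)&(t[:,0]>x0)&(t[:,0]<x1)&(np.abs(t[:,1])<.1)]
    print(n,len(t),[np.round(np.percentile(t[:,i],[.5,50,99.5])*1e3,1).tolist() for i in range(3)] if len(t) else '')
```

```text
(array([89.11,  2.45, 89.56]), 'pitch', np.float64(24.0), 'yawerr', np.float64(-0.12), 'roll', np.float64(0.34), 'Fj', array([ 0.4,  0.6, -3.6]), 't', 10.85)
t 10.85 p [ 0.577  -0.1868  0.1332] F [ 0.5  0.5 -3.6] M [0.13 0.46 0.03] op 0.0177
4 rows; |shift|mm 8.6 turn 0.09
  [[[-0.0014,0.0085,-0.0006,-0.08,-0.03,-0.0],[-0.0014,0.0085,-0.0006,-0.08,-0.03,-0.0],[-0.0014,0.0085,-0.0006,-0.08,-0.03,-0.0],[-0.0014,0.0085,-0.0006,-0.08,-0.03,-0.0]]]
32526 (array([-3.2, 16.2]), array([124.6, 126. ]), 89.97) [[-64.9, -4.9, 58.7], [-0.7, 47.9, 78.4], [-21.7, -19.8, -18.2]]
board 25 [[48.8, 49.6, 49.9], [9.2, 11.4, 17.1], [33.4, 35.1, 37.6]]
lip 17603 [[60.2, 82.4, 112.5], [-71.5, 29.1, 80.5], [25.8, 27.7, 29.7]]
```

View pics/w3.png

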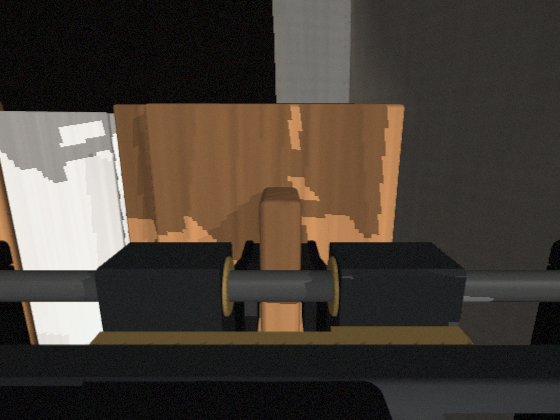

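The leaf's near edge (column 118) is beside the rail lip (columns 30–118). The leaf's +y edge (row 105) is about 2.5 mm beyond the rail's (row 113), which matches the pose estimate. I shift by −2.5 mm in y and lower to the pre-insert pose.

Call:
jog_arm([
  [[-0.0014,0.0085,-0.0006,-0.08,-0.03,0],[-0.0014,0.0085,-0.0006,-0.08,-0.03,0],[-0.0014,0.0085,-0.0006,-0.08,-0.03,0],[-0.0014,0.0085,-0.0006,-0.08,-0.03,0],[0,0,0,0,0,0],[0,0,0,0,0,0]],
])

```text
time_s: 11.5
position: [0.5857, -0.1909, 0.0989]
tcp_rot: [[0.9, 0.401, 0.17], [-0.156, -0.069, 0.985], [0.407, -0.914, 0.0]]
force: [0.2, -0.6, -3.2]
opening: 0.205
```

Run:
```python
from geo import *
print(joint())
a=tcp(68.5+32*.9135,29.2+32*.4067,24);b=tcp(68.5+10*.9135,29.2+10*.4067,24);plan([(*a,3),(*b,6)])
```

```text
(array([98.37, -0.36, 55.22]), 'pitch', np.float64(23.99), 'yawerr', np.float64(-0.02), 'roll', np.float64(0.01), 'Fj', array([ 0.3, -0.6, -3.2]), 't', 11.5)
t 11.5 p [ 0.5857 -0.1909  0.0989] F [ 0.2 -0.6 -3.2] M [ 0.08  0.43 -0.01] op 0.0178
3 rows; |shift|mm 4.3 turn 0.01
  [[[-0.002,0.0039,0.0001,0.0,-0.0,-0.0],[-0.002,0.0039,0.0001,0.0,-0.0,-0.0],[-0.002,0.0039,0.0001,0.0,-0.0,-0.0]]]
6 rows; |shift|mm 3.7 turn 0.0
  [[[-0.0037,-0.0,-0.0,0.0,0.0,0.0],[-0.0037,-0.0,-0.0,0.0,0.0,0.0],[-0.0037,-0.0,-0.0,0.0,0.0,0.0],[-0.0037,-0.0,-0.0,0.0,0.0,0.0],[-0.0037,-0.0,-0.0,0.0,0.0,0.0],[-0.0037,-0.0,-0.0,0.0,0.0,0.0]]]
```

Call:
jog_arm([
  [[-0.002,0.004,0.0004,0,0,0],[-0.002,0.004,0,0,0,0],[-0.002,0.004,0,0,0,0],[-0.004,0,0,0,0,0],[-0.003,0,0,0,0,0],[0,0,0,0,0,0],[0,0,0,0,0,0]],
])

```text
time_s: 12.2
position: [0.5791, -0.1896, 0.0833]
tcp_rot: [[0.9, 0.402, 0.171], [-0.156, -0.07, 0.985], [0.408, -0.913, -0.0]]
force: [-0.4, -0.0, -2.4]
opening: 0.202
```

Run:
```python
from geo import *
print(joint())
a=tcp(68.5+12*.9135,29.2+12*.4067,24);b=tcp(68.5+4*.9135,29.2+4*.4067,24);plan([(*a,5),(*b,4)])
```

```text
(array([91.62, -0.25, 39.69]), 'pitch', np.float64(24.06), 'yawerr', np.float64(-0.02), 'roll', np.float64(-0.03), 'Fj', array([-0.4, -0.1, -2.4]), 't', 12.2)
t 12.2 p [ 0.5791 -0.1896  0.0833] F [-0.4 -0.  -2.4] M [ 0.08  0.45 -0.03] op 0.0176
5 rows; |shift|mm 2.7 turn 0.01
  [[[-0.0027,0.0,0.0,0.01,-0.0,0.01],[-0.0027,0.0,0.0,0.01,-0.0,0.01],[-0.0027,0.0,0.0,0.01,-0.0,0.01],[-0.0027,0.0,0.0,0.01,-0.0,0.01],[-0.0027,0.0,0.0,0.01,-0.0,0.01]]]
4 rows; |shift|mm 2.0 turn 0.0
  [[[-0.002,-0.0,0.0,0.0,0.0,0.0],[-0.002,-0.0,0.0,0.0,0.0,0.0],[-0.002,-0.0,0.0,0.0,0.0,0.0],[-0.002,-0.0,0.0,0.0,0.0,0.0]]]
```

Call:
jog_arm([
  [[-0.0027,0,0.0002,0,0,0],[-0.0027,0,0,0,0,0],[-0.0027,0,0,0,0,0],[-0.0025,0,0,0,0,0],[-0.002,0,0,0,0,0],[0,0,0,0,0,0],[0,0,0,0,0,0]],
])

```text
time_s: 12.9
position: [0.5678, -0.1874, 0.0782]
tcp_rot: [[0.9, 0.402, 0.171], [-0.156, -0.07, 0.985], [0.408, -0.913, -0.0]]
force: [0.7, -0.8, -3.3]
opening: 0.207
```

Run:
```python
from geo import *
print(joint(),np.round(bot.read_state()["moment"],2))
b=tcp(68.5+4*.9135,29.2+4*.4067,24);plan([(*b,4)])
```

```text
(array([80.12, -0.  , 34.54]), 'pitch', np.float64(24.06), 'yawerr', np.float64(-0.01), 'roll', np.float64(-0.02), 'Fj', array([ 0.8, -0.6, -3.3]), 't', 12.9) [ 0.08  0.41 -0.03]
t 12.9 p [ 0.5678 -0.1874  0.0782] F [ 0.7 -0.8 -3.3] M [ 0.08  0.41 -0.03] op 0.018
4 rows; |shift|mm 2.2 turn 0.02
  [[[-0.0022,0.0,-0.0,0.01,-0.0,0.01],[-0.0022,0.0,-0.0,0.01,-0.0,0.01],[-0.0022,0.0,-0.0,0.01,-0.0,0.01],[-0.0022,0.0,-0.0,0.01,-0.0,0.01]]]
```

Call:
jog_arm([
  [[-0.002,0,0,0,0,0],[-0.002,0,0,0,0,0],[-0.002,0,0,0,0,0],[-0.0015,0,0,0,0,0],[-0.0015,0,0,0,0,0],[0,0,0,0,0,0]],
])

```text
time_s: 13.5
position: [0.5593, -0.1858, 0.0743]
tcp_rot: [[0.9, 0.401, 0.171], [-0.156, -0.07, 0.985], [0.407, -0.913, -0.0]]
force: [0.1, 0.2, -3.2]
opening: 0.208
```

Run:
```python
from geo import *
print(joint(),np.round(bot.read_state()["moment"],2))
```

```text
(array([71.51,  0.17, 30.68]), 'pitch', np.float64(24.03), 'yawerr', np.float64(-0.03), 'roll', np.float64(-0.0), 'Fj', array([ 0. ,  0.2, -3.2]), 't', 13.5) [ 0.11  0.42 -0.  ]
```

Call:
jog_arm([
  [[-0.001,0,0,0,0,0],[-0.001,0,0,0,0,0],[0,0,0,0,0,0]],
])

```text
time_s: 13.8
position: [0.5587, -0.186, 0.0742]
tcp_rot: [[0.899, 0.403, 0.171], [-0.155, -0.07, 0.985], [0.409, -0.913, -0.001]]
force: [2.8, 0.7, -1.9]
opening: 0.204
```

Call:
jog_arm([
  [[-0.0005,0,0,0,0,0],[-0.0005,0,0,0,0,0],[0,0,0,0,0,0]],
])

```text
time_s: 14.1
position: [0.5585, -0.186, 0.0742]
tcp_rot: [[0.899, 0.404, 0.17], [-0.155, -0.071, 0.985], [0.41, -0.912, -0.001]]
force: [4.8, 0.8, -0.1]
opening: 0.203
```

Run:
```python
from geo import *
print(joint(),np.round(bot.read_state()["moment"],2))
```

```text
(array([70.91, -0.18, 30.66]), 'pitch', np.float64(24.23), 'yawerr', np.float64(0.0), 'roll', np.float64(-0.05), 'Fj', array([ 4.6,  1.6, -0.1]), 't', 14.1) [ 0.31 -0.68  0.2 ]
```

Call:
jog_arm([
  [[0,0.0008,0,0,0,0],[0,0,0,0,0,0],[0,0,0,0,0,0]],
])

```text
time_s: 14.4
position: [0.5588, -0.1863, 0.0736]
tcp_rot: [[0.899, 0.404, 0.171], [-0.155, -0.071, 0.985], [0.41, -0.912, -0.001]]
force: [5.8, 1.5, 1.9]
opening: 0.209
```

Run:
```python
from geo import *
print(joint(),np.round(bot.read_state()["moment"],2))
```

```text
(array([71.22, -0.48, 29.98]), 'pitch', np.float64(24.23), 'yawerr', np.float64(0.01), 'roll', np.float64(-0.08), 'Fj', array([5.4, 2.5, 1.9]), 't', 14.4) [ 0.21 -0.68  0.1 ]
```

Call:
jog_arm([
  [[0,-0.0016,0,0,0,0],[0,0,0,0,0,0],[0,0,0,0,0,0]],
])

```text
time_s: 14.7
position: [0.5582, -0.1865, 0.0748]
tcp_rot: [[0.899, 0.404, 0.171], [-0.155, -0.072, 0.985], [0.41, -0.912, -0.002]]
force: [5.8, 0.0, -0.6]
opening: 0.204
```

Run:
```python
from geo import *
print(joint(),np.round(bot.read_state()["moment"],2))
```

```text
(array([70.66, -0.82, 31.17]), 'pitch', np.float64(24.22), 'yawerr', np.float64(-0.0), 'roll', np.float64(-0.11), 'Fj', array([ 5.7,  1. , -0.6]), 't', 14.7) [ 0.11 -0.83  0.13]
```

Pushing moved the leaf only about 0.6 mm while the force rose to about 5.7 N. It still slides freely square to the slope, so the plate face is on the lip and the leaf is home. The feel puts the rail about 2.5 mm further out than the camera did. Next I plan the lowering.

```bash
sed -i 's/S=22.8/S=25.2/' geo.py
python3 - <<'E'
from geo import *
print(joint())
prev=None;path=[]
for th in (24,22,20,18,16,14,12,10,8,6,4,2,1,0):
    z0=70.5*np.sin(np.radians(th))
    c=[(clr(th,gx,gz),gx,gz) for gx in np.arange(67.5,72.1,.25) for gz in np.arange(z0-3,z0+3,.25)]
    m=max(a[0] for a in c); ok=[a for a in c if a[0]>0]
    best=max(c,key=lambda a:a[0]-.05*abs(a[1]-70))
    print(th,[round(float(v),2) for v in best],"max",round(float(m),2),"free gx",min(a[1] for a in ok),max(a[1] for a in ok),"at gx=70 gz",[ (min(z),max(z)) for z in [[round(float(a[2]),2) for a in ok if abs(a[1]-70)<.1]] if z])
E
```

```text
(array([68.26, -0.82, 31.17]), 'pitch', np.float64(24.22), 'yawerr', np.float64(-0.0), 'roll', np.float64(-0.11), 'Fj', array([ 5.7,  1. , -0.6]), 't', 14.7)
24 [0.99, 72.0, 31.17] max 0.99 free gx 70.75 72.0 at gx=70 gz []
22 [0.91, 72.0, 28.41] max 0.91 free gx 71.0 72.0 at gx=70 gz []
20 [0.93, 72.0, 25.86] max 0.93 free gx 71.0 72.0 at gx=70 gz []
18 [0.84, 72.0, 23.54] max 0.84 free gx 70.75 72.0 at gx=70 gz []
16 [0.7, 71.5, 20.93] max 0.7 free gx 70.5 72.0 at gx=70 gz []
14 [0.56, 71.0, 18.56] max 0.56 free gx 70.5 72.0 at gx=70 gz []
12 [0.66, 70.75, 15.66] max 0.66 free gx 70.25 72.0 at gx=70 gz []
10 [0.77, 70.75, 12.24] max 0.78 free gx 70.0 72.0 at gx=70 gz [(10.74, 13.99)]
8 [0.95, 70.75, 10.06] max 0.95 free gx 70.0 71.75 at gx=70 gz [(8.31, 11.56)]
6 [1.13, 70.75, 7.37] max 1.13 free gx 69.5 71.75 at gx=70 gz [(5.87, 9.12)]
4 [1.33, 70.5, 4.92] max 1.33 free gx 69.25 71.75 at gx=70 gz [(3.42, 6.67)]
2 [1.45, 70.25, 2.96] max 1.45 free gx 68.75 71.5 at gx=70 gz [(0.96, 4.46)]
1 [1.27, 70.0, 1.73] max 1.27 free gx 68.5 71.5 at gx=70 gz [(0.48, 3.23)]
0 [1.0, 70.0, 1.0] max 1.0 free gx 68.0 71.5 at gx=70 gz [(0.0, 1.75)]
```

Correction: with the far edge raised, the plate face meets the lip's upper corner at ex·G = 77.4, against 77.1 measured. That agrees with the camera value of s ≈ 22.5. I ease off the push and lower.

```bash
sed -i 's/S=25.2/S=22.5/' geo.py
python3 - <<'E'
from geo import *
print(joint())
E
```

```text
(array([70.96, -0.82, 31.17]), 'pitch', np.float64(24.22), 'yawerr', np.float64(-0.0), 'roll', np.float64(-0.11), 'Fj', array([ 5.7,  1. , -0.6]), 't', 14.7)
```

Call:
jog_arm([
  [[0.0015,0.0003,0.0004,0,0,0],[0.0008,0.0003,0.0004,0,0,0],[0,0,0,0,0,0]],
])

```text
time_s: 15.0
position: [0.5588, -0.1853, 0.0743]
tcp_rot: [[0.9, 0.401, 0.171], [-0.156, -0.071, 0.985], [0.407, -0.913, -0.001]]
force: [1.7, -1.9, -2.4]
opening: 0.206
```

Run:
```python
from geo import *
print(joint())
plan([(*tcp(71.7,25.9,20),2),(*tcp(71.4,20.9,16),2)])
```

```text
(array([71.24,  0.5 , 30.6 ]), 'pitch', np.float64(24.04), 'yawerr', np.float64(-0.01), 'roll', np.float64(-0.06), 'Fj', array([ 2. , -1.6, -2.4]), 't', 15.0)
t 15.0 p [ 0.5588 -0.1853  0.0743] F [ 1.7 -1.9 -2.4] M [-0.23  0.02 -0.09] op 0.0179
2 rows; |shift|mm 2.5 turn 2.02
  [[[0.0009,0.0023,-0.0003,0.04,-0.0,2.02],[0.001,0.0023,-0.0003,0.04,-0.0,2.02]]]
2 rows; |shift|mm 2.4 turn 2.0
  [[[0.0007,0.0024,0.0,0.0,-0.0,2.0],[0.0008,0.0023,0.0,0.0,-0.0,2.0]]]
```

Call:
jog_arm([
  [[0.0009,0.0012,-0.0003,0,0,1],[0.0005,0.0012,-0.0002,0,0,1],[0.0005,0.0012,0,0,0,1],[0.0005,0.0012,0,0,0,1],[0,0,0,0,0,0]],
])

```text
time_s: 15.5
position: [0.5622, -0.1856, 0.0703]
tcp_rot: [[0.926, 0.336, 0.17], [-0.16, -0.057, 0.986], [0.341, -0.94, 0.001]]
force: [0.4, 0.3, -3.5]
opening: 0.205
```

Run:
```python
from geo import *
print(joint())
plan([(*tcp(71.4,20.9,16),4),(*tcp(70.9,15.7,12),4)])
```

```text
(array([71.47,  0.95, 25.36]), 'pitch', np.float64(19.93), 'yawerr', np.float64(0.03), 'roll', np.float64(0.03), 'Fj', array([ 0.4,  0.4, -3.5]), 't', 15.5)
t 15.5 p [ 0.5622 -0.1856  0.0703] F [ 0.4  0.3 -3.5] M [0.04 0.32 0.03] op 0.0178
4 rows; |shift|mm 1.2 turn 0.98
  [[[0.0004,0.0011,-0.0002,-0.01,0.01,0.98],[0.0004,0.0011,-0.0002,-0.01,0.01,0.98],[0.0005,0.0011,-0.0002,-0.01,0.01,0.98],[0.0005,0.001,-0.0002,-0.01,0.01,0.98]]]
4 rows; |shift|mm 1.3 turn 1.0
  [[[0.0004,0.0012,0.0,-0.0,0.0,1.0],[0.0004,0.0012,0.0,-0.0,0.0,1.0],[0.0004,0.0012,0.0,-0.0,0.0,1.0],[0.0004,0.0012,0.0,-0.0,0.0,1.0]]]
```

Free of contact. Continue to 16° with a y correction of −1 mm, then 12°.

Call:
jog_arm([
  [[0.0004,0.0011,-0.0003,0,0,1],[0.0004,0.0011,-0.0003,0,0,1],[0.0005,0.0011,-0.0002,0,0,1],[0.0005,0.001,-0.0002,0,0,1],[0,0,0,0,0,0]],
])

```text
time_s: 16.0
position: [0.5651, -0.1871, 0.0668]
tcp_rot: [[0.947, 0.271, 0.17], [-0.163, -0.046, 0.985], [0.275, -0.961, 0.001]]
force: [0.0, -0.9, -3.6]
opening: 0.202
```

Run:
```python
from geo import *
print(joint())
plan([(*tcp(70.9,15.7,12),4),(*tcp(70.75,10.06,8),4)])
```

```text
(array([ 7.142e+01, -4.000e-02,  2.085e+01]), 'pitch', np.float64(15.96), 'yawerr', np.float64(0.01), 'roll', np.float64(0.04), 'Fj', array([ 0.2, -0.9, -3.6]), 't', 16.0)
t 16.0 p [ 0.5651 -0.1871  0.0668] F [ 0.  -0.9 -3.6] M [ 0.02  0.26 -0.02] op 0.0176
4 rows; |shift|mm 1.3 turn 0.99
  [[[0.0003,0.0012,0.0,-0.01,0.0,0.99],[0.0004,0.0012,0.0,-0.01,0.0,0.99],[0.0004,0.0012,0.0,-0.01,0.0,0.99],[0.0004,0.0012,0.0,-0.01,0.0,0.99]]]
4 rows; |shift|mm 1.5 turn 1.0
  [[[0.0005,0.0014,0.0,-0.0,0.0,1.0],[0.0005,0.0014,0.0,-0.0,0.0,1.0],[0.0006,0.0014,0.0,-0.0,0.0,1.0],[0.0006,0.0014,0.0,-0.0,0.0,1.0]]]
```

Call:
jog_arm([
  [[0.0004,0.0012,0,0,0,1],[0.0004,0.0012,0,0,0,1],[0.0004,0.0012,0,0,0,1],[0.0004,0.0012,0,0,0,1],[0,0,0,0,0,0]],
])

```text
time_s: 16.5
position: [0.5683, -0.1879, 0.0628]
tcp_rot: [[0.964, 0.205, 0.17], [-0.166, -0.035, 0.985], [0.208, -0.978, 0.0]]
force: [-0.5, 0.4, -3.6]
opening: 0.206
```

Run:
```python
from geo import *
print(joint())
plan([(*tcp(70.75,10.06,8),4),(*tcp(70.5,4.9,4),4)])
```

```text
(array([71.5 , -0.35, 16.01]), 'pitch', np.float64(12.01), 'yawerr', np.float64(-0.0), 'roll', np.float64(0.01), 'Fj', array([-0.5,  0.3, -3.6]), 't', 16.5)
t 16.5 p [ 0.5683 -0.1879  0.0628] F [-0.5  0.4 -3.6] M [ 0.05  0.13 -0.02] op 0.0179
4 rows; |shift|mm 1.5 turn 1.0
  [[[0.0003,0.0014,0.0001,-0.0,-0.0,1.0],[0.0004,0.0014,0.0001,-0.0,-0.0,1.0],[0.0004,0.0014,0.0001,-0.0,-0.0,1.0],[0.0004,0.0014,0.0001,-0.0,-0.0,1.0]]]
4 rows; |shift|mm 1.4 turn 1.0
  [[[0.0006,0.0013,0.0,-0.0,-0.0,1.0],[0.0006,0.0013,0.0,-0.0,-0.0,1.0],[0.0006,0.0013,0.0,-0.0,-0.0,1.0],[0.0007,0.0013,0.0,-0.0,-0.0,1.0]]]
```

Call:
jog_arm([
  [[0.0001,0.0014,0.0001,0,0,1],[0.0002,0.0014,0.0001,0,0,1],[0.0003,0.0014,0.0001,0,0,1],[0.0003,0.0014,0,0,0,1],[0,0,0,0,0,0]],
])

```text
time_s: 17.0
position: [0.5712, -0.1885, 0.0577]
tcp_rot: [[0.976, 0.138, 0.17], [-0.168, -0.025, 0.985], [0.14, -0.99, -0.001]]
force: [0.5, 0.1, -2.7]
opening: 0.201
```

Run:
```python
from geo import *
print(joint())
plan([(*tcp(70.5,4.9,4),4),(*tcp(70.2,1,0),4)])
```

```text
(array([71.25, -0.48, 10.41]), 'pitch', np.float64(8.07), 'yawerr', np.float64(0.01), 'roll', np.float64(-0.04), 'Fj', array([ 0.5,  0.2, -2.7]), 't', 17.0)
t 17.0 p [ 0.5712 -0.1885  0.0577] F [ 0.5  0.1 -2.7] M [-0.06  0.08 -0.01] op 0.0175
4 rows; |shift|mm 1.5 turn 1.02
  [[[0.0005,0.0014,0.0001,0.01,0.0,1.02],[0.0005,0.0014,0.0001,0.01,0.0,1.02],[0.0005,0.0013,0.0001,0.01,0.0,1.02],[0.0005,0.0013,0.0001,0.01,0.0,1.02]]]
4 rows; |shift|mm 1.2 turn 1.0
  [[[0.0007,0.001,-0.0,0.0,-0.0,1.0],[0.0007,0.001,-0.0,0.0,-0.0,1.0],[0.0007,0.001,-0.0,0.0,-0.0,1.0],[0.0007,0.001,-0.0,0.0,-0.0,1.0]]]
```

Call:
jog_arm([
  [[0.0004,0.0014,0.0002,0,0,1],[0.0004,0.0014,0.0002,0,0,1],[0.0005,0.0013,0.0001,0,0,1],[0.0005,0.0013,0,0,0,1],[0,0,0,0,0,0]],
])

```text
time_s: 17.5
position: [0.5737, -0.1884, 0.0525]
tcp_rot: [[0.983, 0.07, 0.17], [-0.17, -0.013, 0.985], [0.071, -0.997, -0.001]]
force: [0.1, 0.3, -3.0]
opening: 0.204
```

Run:
```python
from geo import *
print(joint())
plan([(*tcp(70.2,.8,0),4),(*tcp(70.2,0,0),4)])
```

```text
(array([7.032e+01, 1.000e-02, 4.850e+00]), 'pitch', np.float64(4.07), 'yawerr', np.float64(-0.0), 'roll', np.float64(-0.04), 'Fj', array([ 0.1,  0.3, -3. ]), 't', 17.5)
t 17.5 p [ 0.5737 -0.1884  0.0525] F [ 0.1  0.3 -3. ] M [0.05 0.02 0.02] op 0.0178
4 rows; |shift|mm 1.3 turn 1.02
  [[[0.0007,0.001,-0.0,0.01,-0.0,1.02],[0.0008,0.001,-0.0,0.01,-0.0,1.02],[0.0008,0.001,-0.0,0.01,-0.0,1.02],[0.0008,0.001,-0.0,0.01,-0.0,1.02]]]
4 rows; |shift|mm 0.2 turn 0.0
  [[[0.0,0.0002,0.0,0.0,0.0,0.0],[0.0,0.0002,0.0,0.0,0.0,0.0],[0.0,0.0002,0.0,0.0,0.0,0.0],[0.0,0.0002,0.0,0.0,0.0,0.0]]]
```

Call:
jog_arm([
  [[0.0007,0.001,0,0,0,1.02],[0.0008,0.001,0,0,0,1.02],[0.0008,0.001,0,0,0,1.02],[0.0008,0.001,0,0,0,1.02],[0,0.0005,0,0,0,0],[0,0,0,0,0,0]],
])

```text
time_s: 18.1
position: [0.5761, -0.1886, 0.0481]
tcp_rot: [[0.985, -0.001, 0.17], [-0.17, -0.0, 0.985], [-0.001, -1.0, -0.0]]
force: [0.2, -0.1, -3.0]
opening: 0.204
```

Run:
```python
from geo import *
print(joint(),np.round(bot.read_state()["moment"],2))
```

```text
(array([69.35,  0.25,  0.29]), 'pitch', np.float64(-0.05), 'yawerr', np.float64(-0.01), 'roll', np.float64(-0.01), 'Fj', array([ 0.2, -0.1, -3. ]), 't', 18.1) [-0.05 -0.07  0.03]
```

Call:
jog_arm([
  [[0,0.0005,0,0,0,0],[0,0.0005,0,0,0,0],[0,0,0,0,0,0],[0,0,0,0,0,0]],
])

```text
time_s: 18.5
position: [0.5759, -0.1886, 0.0476]
tcp_rot: [[0.985, -0.001, 0.171], [-0.171, -0.0, 0.985], [-0.001, -1.0, -0.0]]
force: [-0.8, 1.3, 1.4]
opening: 0.203
```

Run:
```python
from geo import *
print(joint(),np.round(bot.read_state()["moment"],2))
p,P=cloud("wrist","pics/w4.png");b=(P-JO)@BB
f=b[np.isfinite(b[...,2])]
for n,z0,z1,x0,x1 in(("lip",.025,.0315,.06,.11),("leaf",.025,.0315,.125,.165),("leaf2",.025,.0315,.20,.235),("board",.033,.038,-.05,.05)):
    t=f[(f[:,2]>z0)&(f[:,2]<z1)&(f[:,0]>x0)&(f[:,0]<x1)&(np.abs(f[:,1])<.1)]
    print(n,len(t),[np.round(np.percentile(t[:,i],[.3,50,99.7])*1e3,1).tolist() for i in range(3)] if len(t) else '')
```

```text
(array([69.13,  0.26, -0.21]), 'pitch', np.float64(-0.05), 'yawerr', np.float64(-0.02), 'roll', np.float64(-0.01), 'Fj', array([-1. ,  1.1,  1.4]), 't', 18.5) [ 0.07  0.12 -0.02]
lip 16664 [[60.1, 81.4, 109.8], [-50.6, 40.8, 80.6], [25.9, 27.6, 29.3]]
leaf 11197 [[125.1, 145.3, 164.8], [2.3, 48.1, 81.2], [25.6, 27.6, 29.3]]
leaf2 9808 [[200.1, 217.1, 234.9], [2.2, 48.0, 81.1], [25.7, 27.7, 29.4]]
board 1772 [[40.5, 47.0, 50.0], [-46.2, 16.9, 60.3], [33.7, 35.4, 37.1]]
```

View pics/w4.png

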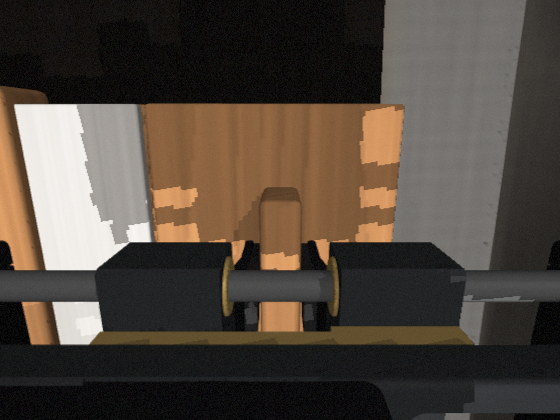

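The leaf lies flat, and its +y edge (row 104) is level with the rail's (row 105): 81.2 against 80.6 mm. The table now carries the leaf. I release and rise.

Call:
jog_arm([
  [[0,-0.0005,0,0,0,0],[0,0,0,0,0,0],[0,0,0,0,0,0]],
])

```text
time_s: 18.85
position: [0.5763, -0.1888, 0.0476]
tcp_rot: [[0.985, -0.0, 0.171], [-0.171, -0.0, 0.985], [-0.0, -1.0, -0.0]]
force: [0.9, -0.4, -2.9]
opening: 0.207
```

Call:
jog_arm([
  [[0,0,0,0,0,0],[0,0,0,0,0,0],[0,0,0,0,0,0],[0,0,0,0,0,0],[0,0,0,0,0,0],[0,0,0,0,0,0],[0,0,0,0,0,0],[0,0,0,0,0,0]],
], jaw=0.06)

```text
time_s: 19.65
position: [0.5762, -0.1887, 0.0478]
tcp_rot: [[0.985, -0.001, 0.171], [-0.171, -0.0, 0.985], [-0.0, -1.0, -0.0]]
force: [-1.0, -0.7, 0.2]
opening: 0.683
```

Call:
jog_arm([
  [[0,-0.003,0,0,0,0],[0,-0.006,0,0,0,0],[0,-0.01,0,0,0,0],[0,-0.015,0,0,0,0],[0,-0.02,0,0,0,0],[0,-0.025,0,0,0,0],[0,-0.03,0,0,0,0],[0,-0.03,0,0,0,0]],
])

```text
time_s: 20.45
position: [0.5762, -0.1886, 0.1892]
tcp_rot: [[0.985, 0.0, 0.17], [-0.17, -0.001, 0.985], [0.001, -1.0, -0.001]]
force: [0.9, -1.1, -0.0]
opening: 0.69
```

Call:
jog_arm([
  [[0,-0.01,-0.02,0,0,0],[0,-0.01,-0.03,0,0,0],[0,-0.01,-0.03,0,0,0],[0,0,-0.01,0,0,0],[0,0,0,0,0,0],[0,0,0,0,0,0]],
])

```text
time_s: 21.05
position: [0.5604, -0.2762, 0.2166]
tcp_rot: [[0.985, -0.001, 0.171], [-0.171, 0.001, 0.985], [-0.002, -1.0, 0.001]]
force: [0.1, -0.3, -0.6]
opening: 0.688
```

Run:
```python
from geo import *
s=bot.read_state();print(s["time_s"],s["position"],s["force"],s["opening"])
p,P=cloud("wrist","pics/w5.png");b=(P-JO)@BB
f=b[np.isfinite(b[...,2])]
for n,z0,z1,x0,x1 in(("lip",.025,.0315,.06,.109),("leaf",.025,.0315,.122,.24),("leafW",.025,.0315,.122,.25),("bar",.058,.066,.15,.21),("board",.033,.038,-.05,.05)):
    t=f[(f[:,2]>z0)&(f[:,2]<z1)&(f[:,0]>x0)&(f[:,0]<x1)&(np.abs(f[:,1])<.1)]
    print(n,len(t),[np.round(np.percentile(t[:,i],[.3,50,99.7])*1e3,1).tolist() for i in range(3)] if len(t) else '',rect(t) if len(t) else '')
for c in("top","scene"):
    bot.capture(c)
    for t in("pepper_mill","bowl_olives","sugar_jar","leaf_grip"): print(c,t,[(round(r["conf"],2),np.round(r["xyz"],4).tolist()) for r in bot.landmark_of(c,t)[:1]])
print("expected home grip world",JO+BB@[.09+.07+.0225,.0011,.045])
```

```text
21.05 [ 0.56041701 -0.27616354  0.21657528] [ 0.12313986 -0.27436128 -0.60954818] 0.6884871262452742
lip 8925 [[60.1, 84.5, 108.8], [-78.5, 8.4, 80.1], [25.5, 27.5, 29.7]] (array([84.5,  0.9]), array([159.4,  49. ]), 89.99)
leaf 19583 [[122.3, 179.0, 239.7], [-78.8, 8.5, 80.2], [25.4, 27.6, 29.8]] (array([181. ,   0.9]), array([159.7, 118. ]), 90.0)
leafW 19972 [[122.3, 181.0, 242.0], [-78.8, 8.5, 80.2], [25.4, 27.6, 29.8]] (array([182.3,   0.9]), array([159.7, 120.6]), 89.99)
bar 1951 [[173.9, 182.7, 191.4], [-38.0, 2.7, 40.0], [58.2, 61.4, 63.5]] (array([182.8,   1.1]), array([78.6, 17.4]), 89.64)
board 20117 [[-49.7, -1.4, 49.8], [-85.4, 8.9, 86.6], [33.3, 35.4, 37.7]] (array([0. , 0.7]), array([100. , 172.8]), 0.0)
top pepper_mill [(0.78, [0.6933, 0.098, -0.0011])]
top bowl_olives [(0.91, [0.7043, 0.2912, -0.0032])]
top sugar_jar [(0.85, [0.496, 0.4377, -0.0032])]
top leaf_grip [(0.77, [0.5779, -0.1902, 0.0452])]
scene pepper_mill [(0.65, [0.6977, 0.096, 0.0002])]
scene bowl_olives [(0.91, [0.7043, 0.2927, 0.0001])]
scene sugar_jar [(0.71, [0.5006, 0.4366, 0.0029])]
scene leaf_grip [(0.55, [0.5751, -0.1899, 0.0472])]
expected home grip world [ 0.57652417 -0.18997928  0.045     ]
```

View pics/w5.png

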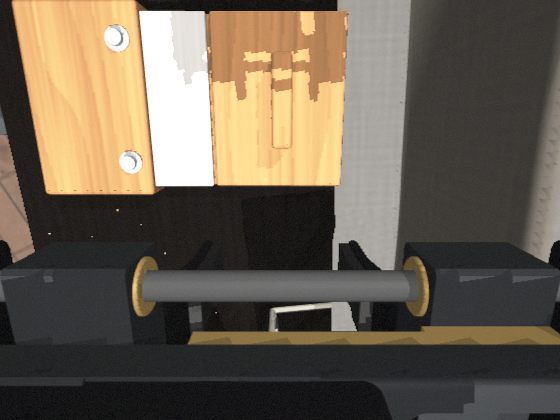

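The leaf (275,100) sits flush against the rail (180,100), with its sides in line with it. The bar is at x = 182.8 against 182.5 expected, and y = 1.1 against 1.1. The gripper is clear.

```bash
python3 -c "
from rig import bot
print(bot.hand_in())"
```

```text
the job is handed in; nothing more can be done
None
```

The leaf is fitted to the board, lying flat with its sides in line, and I handed the job in at about 21 s of the 53 s allowed. I gripped the leaf by its bar and slid the tongue in at 24° until I felt it home, at about 6 N of push. Then I lowered it flat in steps until the table took the weight, released it and moved the arm clear.

**Last checks:**
- **Position:** the bar is at x = 182.8 mm in board axes (182.5 expected) and y = 1.1 mm (1.1 expected).
- **Alignment:** the sides of leaf and rail agree within about 0.3 mm. Leaf top and rail lip are level, both reading 27.6 mm.
- **Bystanders:** the mill, bowl and jar read within 5 mm of where they started, about the detector's own 4 mm accuracy.
- **Robot:** the force on the open, raised gripper is near zero.

**Disagreement:** when the tongue first touched, my first model suggested the rail stood about 2.5 mm further out than the camera showed. That was the wrong contact corner. With the lip's upper corner, feel and camera agree at an extra reach s of about 22.5 mm.

**Not checked:** I didn't tug the joint to test the lock. I judged it locked from the leaf's position and level.

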